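# Stand the fallen stock carton up and close the row

## Task

In the shelf tray, the carton with the orange band has fallen over sideways and leans on the red sliding divider. Push gently on the carton itself with the fingertips, without pinching it or picking it up, until it stands upright again; only then slide the red divider along the tray until it is snug against the carton, so that the row stands closed up with no gaps against the tray's end wall. Lift nothing, and leave the other stock on the bench where it is.

Things in the scene. Friction and masses are not known exactly. Their poses are not given: they have to be found in the camera images.
- tray: Grey steel shelf tray, fixed. y along its length, z up. Origin on the bench (z = 0), mid-width, 228 mm from the end-wall end, 250 mm from the other. Floor top 4 mm up; 144 mm wide; lips 20 mm high on the long sides and +y end; end wall 120 mm high, inner face at y = -220 mm. Along y: two upright cartons (-219 to -82), gap, the leaning carton (lower edge at y = 0), red divider.
- carton: Fallen carton, orange band and top strip, 100 (x) x 70 (y) x 180 (z) mm, 0.25 to 0.5 kg; origin centre of underside, z up. Starts leaning 35 deg towards the tray's +y on its lower +y edge, its +y face on the divider's top edge. Raised to 21 deg it falls upright by itself. 1 N at the top edge raises it; 25 N crushes it. Upright it stands at tray y = -70 to 0, 12 mm from the next carton, which stops it overtipping.
- carton_edge (a point): Middle of the carton's upper +y edge (180 mm from its underside), overhanging the divider: at the start 103 mm towards the tray's +y from the lower edge, 151 mm above the bench. Pushing it towards the tray's -y stands the carton up; the space on its +y side is free from 85 mm above the bench upwards.
- carton_toe (a point): Middle of the carton's lower +y edge, on which it pivots.
- carton_heel (a point): Middle of the carton's lower -y edge; about 44 mm above the bench while it leans, on the tray floor (4 mm) when upright.
- divider (a joint): Travel (m) of the red steel divider towards the tray's -y: 0 at the start, stop at 0.075; about 0.067 (0.065 to 0.068) with the row closed up. 2.5 N moves it alone, 5 to 10 N with a carton, then it rises steeply. 110 mm wide (x), 75 mm long (y): front plate 75 mm high facing the cartons (at tray y = 53 mm at the start), low sides, rear lip 45 mm high (above the tray floor).
- divider_lip (a point): Middle of the upper rear edge of the divider's rear lip, on its outer (+y) face, 49 mm above the bench; 75 mm behind the front face. Push here, below the upper edge, towards the tray's -y; the tray floor behind it is free for 120 mm at the start.
- divider_face (a point): Middle of the upper edge of the divider's front plate, on the face towards the cartons, 79 mm above the bench.
- row_a: Upright cardboard carton with a blue band and top strip, 100 x 68 x 180 mm, 0.45 kg, origin at the centre of its underside; first or second of the row at the end wall. To stay standing; it may be nudged a little within the row.
- row_b: The same with a green band.
- spray: Bystander: spray can 52 mm across, 150 mm high, beside the tray on the bench; origin at the centre of its underside.
- tape: Bystander: roll of white tape lying flat, 90 mm across, 48 mm high, beside the tray.
- jar: Bystander: jar 60 mm across, 75 mm high, beside the tray on the robot's side.
- driver: Bystander: green-handled screwdriver lying on the bench, on the left.
- elbow: Bystander: copper pipe elbow, about 60 mm, lying on the bench, on the left.
Things that resemble listed ones, but are neither listed nor needed, are in the scene too. Leave any pink look-alike of the row_b alone.

How it is judged:
By the outcome, as a careful person would: the job done as asked, in the order asked, and still so for the second after the job is handed in, with the robot touching nothing.
It also fails if it takes over 51 s, if anything falls off the work surface, if the arm or the gripper's body presses on something with over 40 N, if the wrist force passes 120 N, or if a joint passes its speed limit or range.

## Robot

A 6-joint arm with a two-finger parallel gripper is mounted at the origin on the work surface. World frame = base frame: x ahead of the robot, y to its left, z up, the work surface at z = 0. Lengths are in m, angles in degrees, forces in N, time in s.
With the tool pointing down it reaches from about 0.4 to 0.825 m from the base axis. Payload 7 kg.
Tool frame: the origin (TCP) lies midway between the tips of the shut fingers; the grasp point (between the pads) lies 19 mm behind it; z points along the fingers, y is the direction in which the jaws open and shut (so a half turn about z gives the same grasp; the last joint's range is limited). The gripper opens to 88 mm and grips with 3 to 60 N. Pads are 19 mm wide; open, the fingers measure 130 mm over their backs; the gripper's body (78 mm by 193 mm) begins 47 mm behind the grasp point.
Start: joints at [-50.185, 20.546, 0.682, 0, -70.136, -16.507], TCP at [0.267, -0.62, 0.227] pointing down, gripper open.
Joint ranges: [-176.03, 176.03], [-82.01, 121.73], [-58.28, 71.71], [-173.87, 95.51], [-174.79, -0.11], [-173.66, 173.66]. Speed limits (degrees/s): [136.94, 136.94, 172.46, 180, 180, 180].

## Interface

Orientations are given as [roll, pitch, yaw] about the fixed x, y, z axes, in that order (R = Rz(yaw) Ry(pitch) Rx(roll)).
In Python, from plant import ctrl, snapshot gives the robot as it stands.
- The arm moves only by the shell command python3 -m pendant 'ROWS'. ROWS is JSON, a list of rows, each a list of 7 numbers: the shift along the tool's x, y, z in m, then the turn, a rotation vector about the tool's x, y, z in rad, then the opening, from -1 (shut) to 1 (fully open), so that 0 is half open. In form: [[x, y, z, ax, ay, az, jaw], ...]. A call has 1 to 12 rows; each row is the pose to reach, as a shift and turn from the pose commanded when the call began, along the tool's axes at that moment; what a row does not reach only later rows make up. A row lasts 1/8 s, in which the tool goes at most 62.5 mm and 10.7 degrees, less where a joint would pass 70% of its speed; a pose out of reach is approached as far as the arm can. A call with a gripper value outside its range is refused whole. The fingers move at their own pace and stop on an object; the grip force is fixed at half the most. Time passes only in rows, so rows that repeat a pose let the fingers close. It gives the time, the measured TCP pose, the force and the opening at its end, in the units of the state.
- ctrl.get_obs(): the state, without advancing time (a new reading comes with each control period).
- snapshot(name): name is "side" or "top"; returns a dict with "image" (480x640x3 uint8, blue, green, red), "mtx" (3x3 intrinsics, pixels), "k1" (the pictures are not rectified: a ray, as slopes to the right and down, at radius r is drawn at 1 + k1 r^2 times it, then the intrinsics apply), "eye" and "attitude" of the camera in the world. Camera axes: x right, y up, looking along -z (the intrinsics and any distortion apply to the point x, -y, -z); pixel columns grow to the right and rows downward; lengths in m; the calibration is good to about 2 mm. A picture is of the moment at which its call begins. There is no depth.
- ctrl.close_job(): hands the job in, once; it reports no verdict.
The state is a dict: "clock": time; "joint_pos": joint angles; "qvel": joint speeds; "tau": joint torques, N m; "tool_pos": TCP position; "orientation": TCP orientation; "force": force on the tool from outside, world axes, zero at the start; "moment": the same for the moment, N m; "opening": finger opening in m.
Only numpy, scipy, OpenCV 4.12 (cv2) and the standard library are available. Lean on these libraries where they do the work, as an engineer would, in place of code of your own. Each camera call takes 0.05 s, during which the arm holds its last target.

## Working session

There is one attempt and no reset: what is moved stays moved. The work goes in short steps, Python scripts to look and compute and a shell command to move; the robot and the scene stay as the last step left them, time stands still between calls to the robot, and variables do not carry over. Pictures are saved under pics/ and viewed, and the job is handed in when it is done.

```bash
mkdir -p pics; ls; python3 - <<'E'
from plant import ctrl, snapshot
import cv2
print(ctrl.get_obs())
for n in("side","top"):
    s=snapshot(n); cv2.imwrite(f"pics/{n}0.png",s["image"]); print(n,s["mtx"],s["k1"],s["eye"],s["attitude"])
E
```

```text
pics
{'clock': 0.0, 'joint_pos': array([-5.01873867e+01,  2.05921142e+01,  6.34793634e-01, -2.03038281e-02,
       -7.01355762e+01, -1.65081582e+01]), 'qvel': array([ 0.016777  ,  0.04530921, -0.03046604, -0.00740143, -0.02497086,
       -0.02817844]), 'tau': array([ 1.42088484e-03, -5.82714593e+01,  2.93060911e+01,  6.99731067e+00,
        6.72025941e-03, -2.31981066e-04]), 'tool_pos': array([ 0.26684418, -0.6194932 ,  0.22562219]), 'orientation': array([ 1.79905509e+02, -8.09923679e-03, -1.56702453e+02]), 'force': array([0.20481071, 0.68666858, 0.20602422]), 'moment': array([ 0.01088759,  0.01625214, -0.02564042]), 'opening': 0.08788288875972233}
side [[537.99299591   0.         323.29635464]
 [  0.         537.99299591 240.78062627]
 [  0.           0.           1.        ]] -0.05742597612645974 [ 0.9575479  -0.80835597  0.83754435] [52.67808226  1.345688   25.41302341]
top [[458.43152731   0.         310.7312282 ]
 [  0.         458.43152731 237.56141318]
 [  0.           0.           1.        ]] -0.07960941299030862 [0.44522172 0.04086149 1.15050874] [  5.29904384  -0.45683233 -90.68369833]
```

View pics/side0.png

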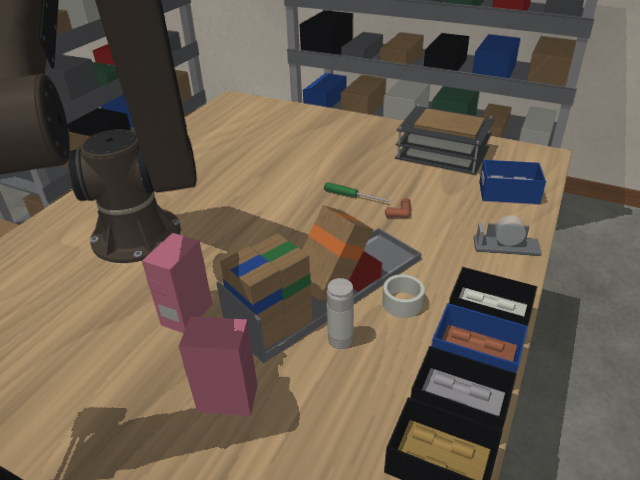

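View pics/top0.png

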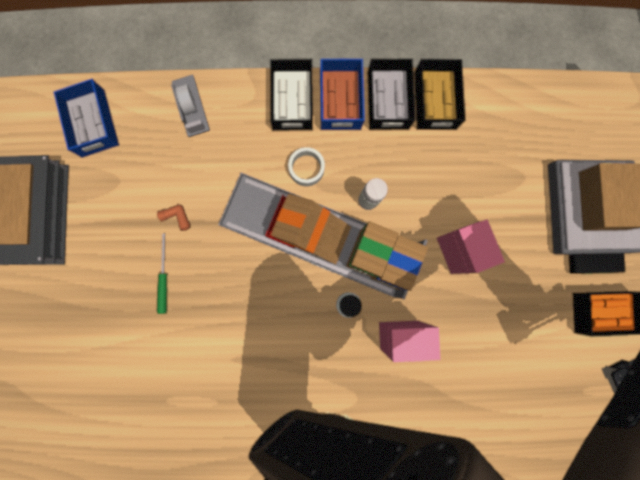

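```bash
cat > h.py <<'E'
import numpy as np, cv2
from scipy.spatial.transform import Rotation as R
def rays(s,px):
    px=np.array(px,float).reshape(-1,2); m=s["mtx"]
    d=(px-[m[0,2],m[1,2]])/[m[0,0],m[1,1]]; u=d.copy()
    for _ in range(20): u=d/(1+s["k1"]*(u**2).sum(1,keepdims=True))
    c=np.c_[u[:,0],-u[:,1],-np.ones(len(u))]
    return R.from_euler('xyz',s["attitude"],degrees=True).apply(c)
def plane(s,px,z):
    r=rays(s,px); e=np.array(s["eye"]); return e+r*((z-e[2])/r[:,2])[:,None]
def proj(s,P):
    P=np.array(P,float).reshape(-1,3)
    c=R.from_euler('xyz',s["attitude"],degrees=True).inv().apply(P-np.array(s["eye"]))
    u=np.c_[c[:,0],-c[:,1]]/(-c[:,2:]); u=u*(1+s["k1"]*(u**2).sum(1,keepdims=True))
    m=s["mtx"]; return u*[m[0,0],m[1,1]]+[m[0,2],m[1,2]]
def tri(s1,p1,s2,p2):
    a=rays(s1,p1)[0];b=rays(s2,p2)[0];e1=np.array(s1["eye"]);e2=np.array(s2["eye"])
    t=np.linalg.lstsq(np.c_[a,-b],e2-e1,rcond=None)[0]
    return (e1+a*t[0]+e2+b*t[1])/2, np.linalg.norm(e1+a*t[0]-e2-b*t[1])
def crop(im,x0,y0,x1,y1,k): return cv2.resize(im[y0:y1,x0:x1],None,fx=k,fy=k,interpolation=cv2.INTER_CUBIC)
E
python3 - <<'E'
import cv2; from h import crop
cv2.imwrite("pics/c_top.png",crop(cv2.imread("pics/top0.png"),210,160,450,310,3.3))
cv2.imwrite("pics/c_side.png",crop(cv2.imread("pics/side0.png"),200,190,440,370,3.3))
E
```

```text
(no output)
```

View pics/c_top.png

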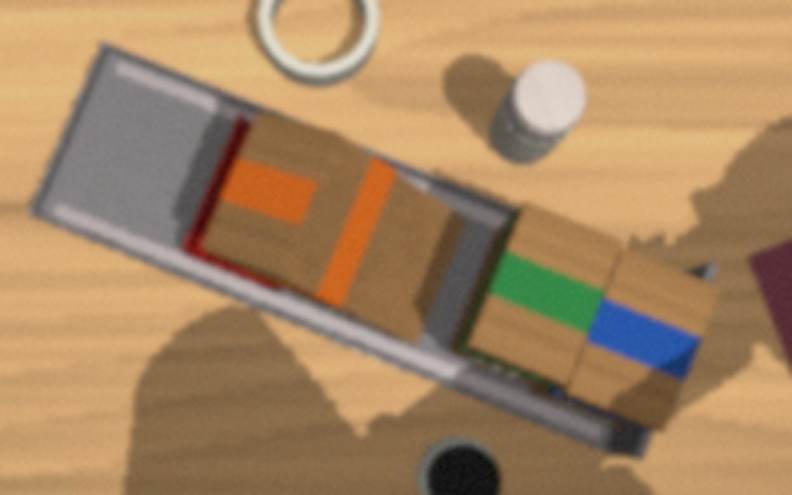

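View pics/c_side.png

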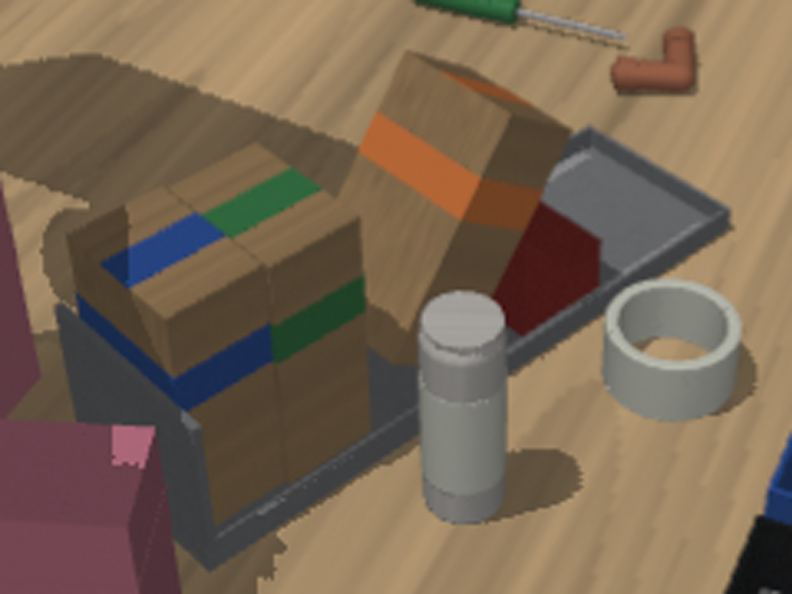

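```bash
python3 - <<'E'
from plant import snapshot
from h import *
t=snapshot("top"); s=snapshot("side")
T=lambda x,y:(210+x/3.3,160+y/3.3)
S=lambda x,y:(200+x/3.3,190+y/3.3)
A=plane(t,[T(103,45),T(35,212),T(300,322)],.02)
B=plane(s,[S(588,130),S(730,215)],.02)
print("top",A.round(4),"\nside",B.round(4), np.linalg.norm(A[0]-A[1]),np.linalg.norm(B[0]-B[1]))
W=plane(s,[S(210,568)],0);print("endwall far bottom",W)
c=[(A[0]+A[1])/2,(B[0]+B[1])/2]; print(c)
ex=(A[0]-A[1]); print("yaw from ends", np.degrees(np.arctan2(ex[1],ex[0])), np.degrees(np.arctan2(B[1]-B[0],1)[1]) , np.degrees(np.arctan2(*(B[1]-B[0])[[1,0]])))
d=A[1]-A[2];print("yaw lip",np.degrees(np.arctan2(d[1],d[0]))-90)
d=B[1]-W[0];print("yaw far",np.degrees(np.arctan2(d[1],d[0]))-90,np.linalg.norm(d[:2]))
# carton upper edge corners
print(tri(t,T(247,115),s,S(410,50)),tri(t,T(200,240),s,S(410,50)))
print("edges z.151",plane(t,[T(240,120),T(195,245)],.151))
E
```

```text
top [[0.7134 0.2035 0.02  ]
 [0.5857 0.2544 0.02  ]
 [0.5007 0.0554 0.02  ]] 
side [[0.5885 0.2525 0.02  ]
 [0.7208 0.1954 0.02  ]] 0.13738029164927487 0.14407186467462454
endwall far bottom [[ 0.53042248 -0.23253579  0.        ]]
[array([0.6495488 , 0.22892649, 0.02      ]), array([0.65462527, 0.22391463, 0.02      ])]
yaw from ends -21.73772580358258 -3.2667938499432037 -23.339493457495983
yaw lip -23.155153121440136
yaw far -23.980539011963984 0.4683364716104902
(array([0.58050813, 0.05949684, 0.22321968]), np.float64(0.09135430070274185)) (array([0.52971663, 0.10730997, 0.17187838]), np.float64(0.04072102727978881))
edges z.151 [[0.6299152  0.0925579  0.151     ]
 [0.54615172 0.12293179 0.151     ]]
```

```bash
cat >> h.py <<'E'
YAW=-23.4; O=np.array([.553,-.003,0])
def tw(P): return R.from_euler('z',YAW,degrees=True).apply(np.array(P,float).reshape(-1,3))+O
def wt(P): return R.from_euler('z',YAW,degrees=True).inv().apply(np.array(P,float).reshape(-1,3)-O)
E
python3 - <<'E'
from plant import snapshot
from h import *
for n,b in(("top",(210,160,450,310)),("side",(200,190,440,370))):
    s=snapshot(n); im=crop(s["image"],*b,3.3)
    for P in [(-.072,.25,.02),(.072,.25,.02),(.072,-.228,.12),(-.072,-.228,.12),(.072,-.228,0),(-.05,.103,.151),(.05,.103,.151),(0,.103,.151),(-.055,.128,.049),(.055,.128,.049),(.055,.053,.079),(-.055,.053,.079),(-.05,-.082,.184),(.05,-.082,.184),(.05,-.219,.184)]:
        u=(proj(s,tw(P))[0]-b[:2])*3.3
        cv2.circle(im,tuple(int(v) for v in u),4,(255,255,0),1)
    cv2.imwrite(f"pics/ov_{n}.png",im)
E
```

```text
(no output)
```

View pics/ov_top.png

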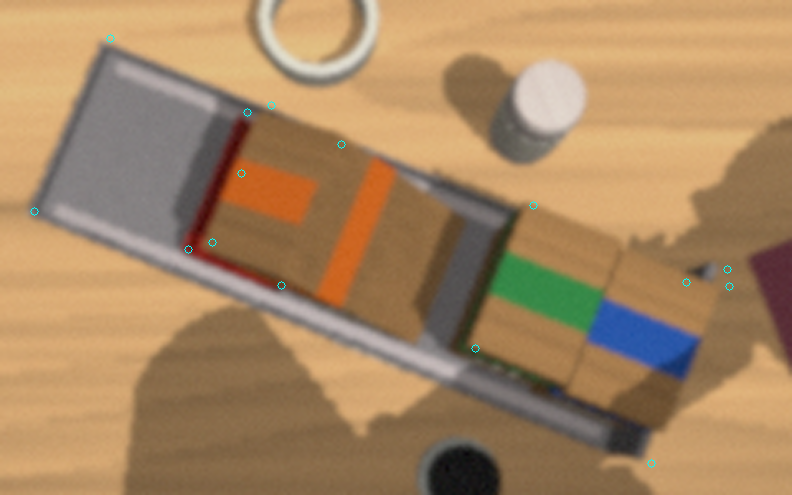

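View pics/ov_side.png

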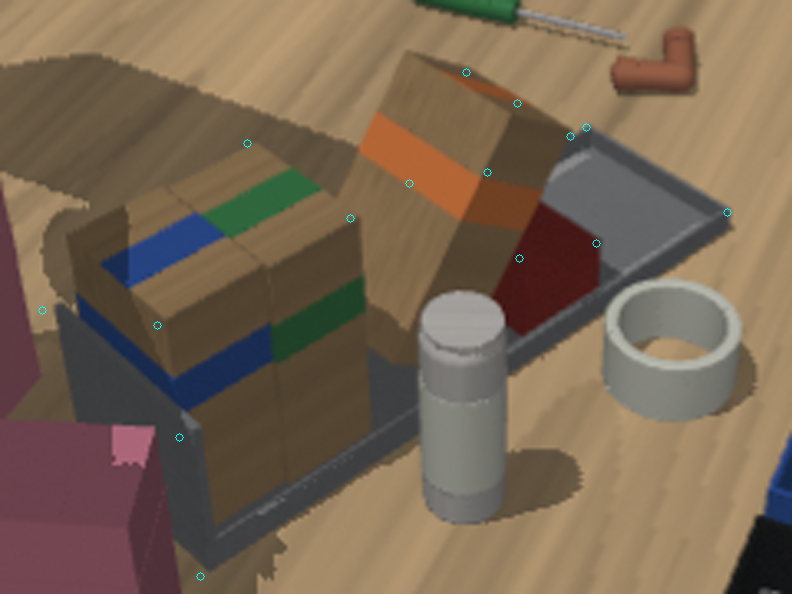

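```bash
sed -i 's/O=np.array.*/O=np.array([.552,0,0])/' h.py; cat >> h.py <<'E'
def row(P,rpy=(180,0,-113.4),pose=None):
    from plant import ctrl
    o=ctrl.get_obs(); p,a=(o["tool_pos"],o["orientation"]) if pose is None else pose
    r0=R.from_euler('xyz',a,degrees=True); r1=R.from_euler('xyz',rpy,degrees=True)
    return np.r_[r0.inv().apply(np.array(P)-p),(r0.inv()*r1).as_rotvec()].round(3)
E
python3 - <<'E'
from plant import snapshot
from h import *
t=snapshot("top")
print("spray top",wt(plane(t,[(376,188)],.15)),"jar",wt(plane(t,[(350,305)],.075)),"tape",wt(plane(t,[(306,166)],.048)))
print("pink tops",plane(t,[(485,235),(410,340)],.18))
p0=(np.array([.267,-.62,.227]),[180,0,-156.702])
print(row(tw((0,.175,.27))[0],pose=p0), tw((0,.175,.13)))
E
```

```text
spray top [[ 0.13261104 -0.06747482  0.15      ]] jar [[-0.12912872 -0.11969552  0.075     ]] tape [[0.14178926 0.10533741 0.048     ]]
pink tops [[ 0.53648302 -0.34430516  0.18      ]
 [ 0.31649722 -0.17409562  0.18      ]]
[-0.634  0.577 -0.043  0.     0.    -0.756] [[0.62150088 0.16060706 0.13      ]]
```

```bash
python3 -m pendant '[[0,0,-0.043,0,0,0,-0.5],[-0.317,0.288,-0.043,0,0,-0.378,-0.5],[-0.634,0.577,-0.043,0,0,-0.756,-0.5],[-0.634,0.577,-0.043,0,0,-0.756,-0.5],[-0.634,0.577,-0.043,0,0,-0.756,-0.5],[-0.634,0.577,-0.043,0,0,-0.756,-0.5],[-0.634,0.577,-0.043,0,0,-0.756,-0.5],[-0.634,0.577,-0.043,0,0,-0.756,-0.5],[-0.634,0.577,-0.043,0,0,-0.756,-0.5],[-0.634,0.577,-0.043,0,0,-0.756,-0.5],[-0.634,0.577,-0.043,0,0,-0.756,-0.5],[-0.634,0.577,-0.043,0,0,-0.756,-0.5]]'
python3 -c "
from h import *
from plant import ctrl
print(ctrl.get_obs()['joint_pos'].round(1),row(tw((0,.175,.27))[0]))"
```

```text
clock: 1.85
tool_pos: [0.5514, 0.0084, 0.27]
orientation: [-180.0, 0.0, -113.4]
force: [1.4, -0.2, 0.6]
opening: 0.0219
[ 21.2   7.4 -11.2   0.  -71.4 -44.6] [-0.168 -0.004  0.    -0.001  0.001  0.001]
```

```bash
python3 -m pendant '[[-0.056,-0.001,0,0,0,0,-0.5],[-0.112,-0.002,0,0,0,0,-0.5],[-0.168,-0.004,0,0,0,0,-0.5],[-0.168,-0.004,0,0,0,0,-0.5]]'
python3 -c "
from h import *
from plant import ctrl,snapshot
o=ctrl.get_obs();print(o['joint_pos'].round(1),wt(o['tool_pos']),row(tw((0,.15,.13))[0]))
for n in('top','side'):cv2.imwrite('pics/%s1.png'%n,snapshot(n)['image'])"
```

```text
clock: 2.35
tool_pos: [0.6221, 0.1622, 0.268]
orientation: [179.9, -0.1, -113.2]
force: [-0.5, -1.2, -0.5]
opening: 0.0216
[ 32.   16.3   0.   -0.  -73.8 -55.2] [[-8.23066025e-05  1.76652208e-01  2.68023255e-01]] [ 0.026 -0.     0.138  0.001 -0.001  0.003]
```

View pics/side1.png

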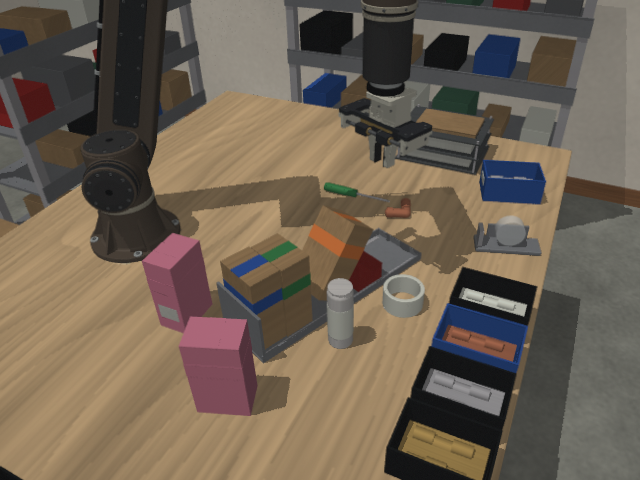

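```bash
python3 -m pendant '[[0,0,0.05,0,0,0,-0.5],[0,0,0.1,0,0,0,-0.5],[0,0,0.138,0,0,0,-0.5],[0.02,0,0.138,0,0,0,-0.5],[0.04,0,0.138,0,0,0,-0.5],[0.045,0,0.138,0,0,0,-0.5],[0.045,0,0.138,0,0,0,-0.5]]'
python3 -c "
from h import *
from plant import ctrl,snapshot
o=ctrl.get_obs();print(wt(o['tool_pos']),o['force'])
s=snapshot('side');cv2.imwrite('pics/side2.png',crop(s['image'],260,110,460,310,3))"
```

```text
clock: 3.32
tool_pos: [0.604, 0.117, 0.1335]
orientation: [-179.9, 0.1, -113.4]
force: [-0.7, -0.4, 0.8]
opening: 0.0217
[[0.00125674 0.12805829 0.13346589]] [-0.65060165 -0.40011761  0.82447839]
```

View pics/side2.png

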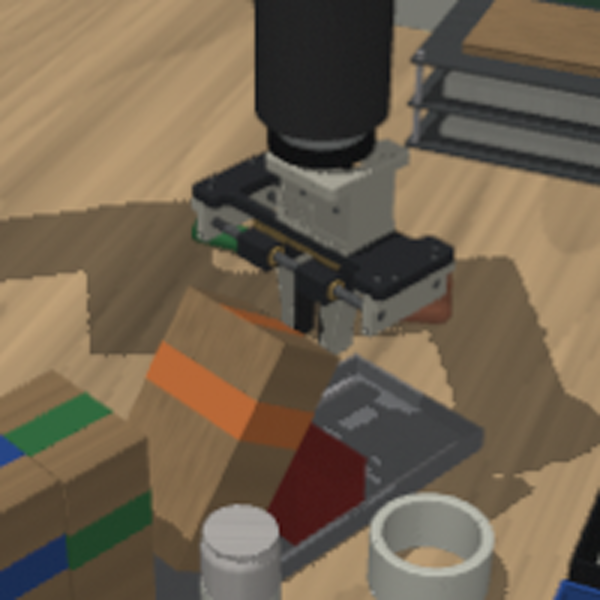

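Fingers stand just behind the carton's top edge and clear of it, in the right orientation. Next comes a slow push.

```bash
python3 -m pendant '[[0,0,0.007,0,0,0,-0.5],[0.004,0.001,0.008,0,0,0,-0.5],[0.008,0.001,0.008,0,0,0,-0.5],[0.012,0.001,0.008,0,0,0,-0.5],[0.016,0.001,0.008,0,0,0,-0.5],[0.02,0.001,0.008,0,0,0,-0.5],[0.024,0.001,0.008,0,0,0,-0.5],[0.028,0.001,0.008,0,0,0,-0.5],[0.032,0.001,0.008,0,0,0,-0.5]]'
python3 -c "
from h import *
from plant import ctrl,snapshot
o=ctrl.get_obs();print(wt(o['tool_pos']),o['force'])
s=snapshot('side');cv2.imwrite('pics/side3.png',crop(s['image'],260,110,460,310,3))"
```

```text
clock: 4.5
tool_pos: [0.5896, 0.0883, 0.1235]
orientation: [180.0, -0.0, -113.4]
force: [-0.4, 0.1, -0.8]
opening: 0.0216
[[-0.00056904  0.0959283   0.12351471]] [-0.38556137  0.10642839 -0.79465709]
```

View pics/side3.png

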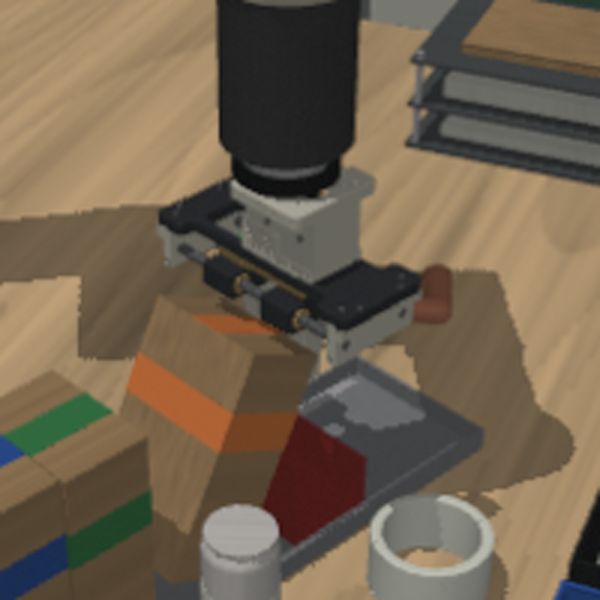

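The carton is rising (its top edge moved about 25 px left in the crop) and the force is under 1 N. I'll continue.

```bash
python3 -m pendant '[[0.004,0,0,0,0,0,-0.5],[0.008,0,0,0,0,0,-0.5],[0.012,0,0,0,0,0,-0.5],[0.016,0,0,0,0,0,-0.5],[0.019,0,0,0,0,0,-0.5],[0.022,0,0,0,0,0,-0.5],[0.025,0,0,0,0,0,-0.5],[0.028,0,0,0,0,0,-0.5],[0.031,0,0,0,0,0,-0.5],[0.031,0,0,0,0,0,-0.5],[0.031,0,0,0,0,0,-0.5],[0.031,0,0,0,0,0,-0.5]]'
python3 -c "
from h import *
from plant import ctrl,snapshot
o=ctrl.get_obs();print(wt(o['tool_pos']),o['force'])
s=snapshot('side');cv2.imwrite('pics/side4.png',crop(s['image'],210,110,450,350,2.5))"
```

```text
clock: 6.05
tool_pos: [0.5775, 0.0602, 0.1235]
orientation: [180.0, 0.0, -113.4]
force: [-0.3, 0.1, -0.2]
opening: 0.0217
[[-0.00048731  0.06541235  0.12353857]] [-0.28068191  0.09911581 -0.19348619]
```

View pics/side4.png

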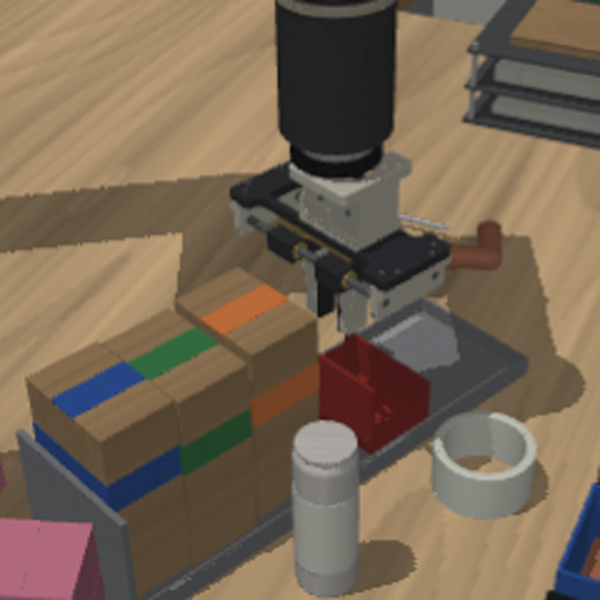

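The carton stands upright (orange strip level, crop 245,310). Now I retreat and lower the tool behind the divider's lip.

```bash
python3 -m pendant '[[-0.05,0,0,0,0,0,-0.5],[-0.1,0,0,0,0,0,-0.5],[-0.1,0,0,0,0,0,-0.5],[-0.1,0,0.04,0,0,0,-0.5],[-0.1,0,0.08,0,0,0,-0.5],[-0.1,0,0.1,0,0,0,-0.5],[-0.1,0,0.1,0,0,0,-0.5]]'
python3 -c "
from h import *
from plant import ctrl,snapshot
o=ctrl.get_obs();print(wt(o['tool_pos']),o['force'])
s=snapshot('side');cv2.imwrite('pics/side5.png',crop(s['image'],210,110,450,350,2.5))
s=snapshot('top');cv2.imwrite('pics/top5.png',crop(s['image'],210,160,450,310,3.3))"
```

```text
clock: 6.98
tool_pos: [0.6158, 0.1508, 0.0218]
orientation: [179.9, -0.2, -113.4]
force: [-0.3, 0.1, -0.0]
opening: 0.0218
[[-0.00138344  0.16373048  0.02181681]] [-0.34580928  0.09499984 -0.03489404]
```

View pics/side5.png

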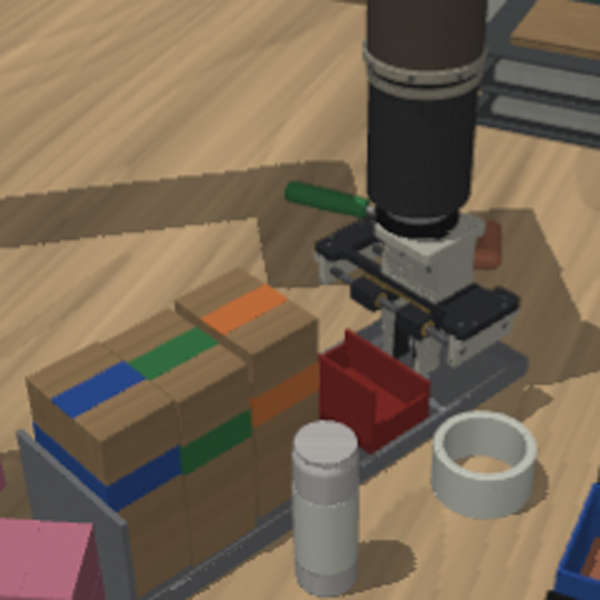

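View pics/top5.png

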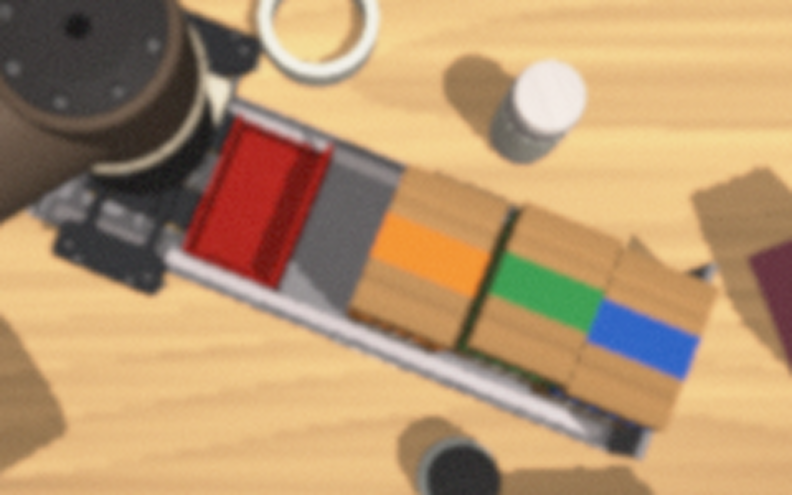

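The carton stands free with an even gap on both sides. Divider next.

```bash
python3 -m pendant '[[0.01,0,0,0,0,0,-0.5],[0.018,0,0,0,0,0,-0.5],[0.024,-0.001,0,0,0,0,-0.5],[0.03,-0.001,0,0,0,0,-0.5],[0.035,-0.001,0,0,0,0,-0.5],[0.04,-0.001,0,0,0,0,-0.5],[0.045,-0.001,0,0,0,0,-0.5],[0.05,-0.001,0,0,0,0,-0.5],[0.055,-0.001,0,0,0,0,-0.5],[0.06,-0.001,0,0,0,0,-0.5],[0.064,-0.001,0,0,0,0,-0.5],[0.064,-0.001,0,0,0,0,-0.5]]'
python3 -c "
from h import *
from plant import ctrl,snapshot
o=ctrl.get_obs();print(wt(o['tool_pos']),o['force'])
s=snapshot('side');cv2.imwrite('pics/side6.png',crop(s['image'],210,110,450,350,2.5))
s=snapshot('top');cv2.imwrite('pics/top6.png',crop(s['image'],210,160,450,310,3.3))"
```

```text
clock: 8.57
tool_pos: [0.592, 0.0922, 0.0233]
orientation: [179.9, -0.1, -113.4]
force: [0.7, 0.9, 0.3]
opening: 0.022
[[6.48299087e-05 1.00458857e-01 2.33196961e-02]] [0.67533318 0.9158622  0.30614493]
```

View pics/side6.png

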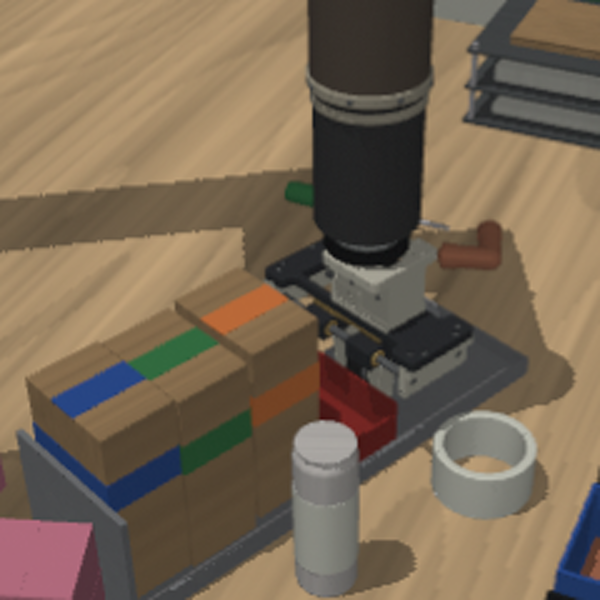

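View pics/top6.png

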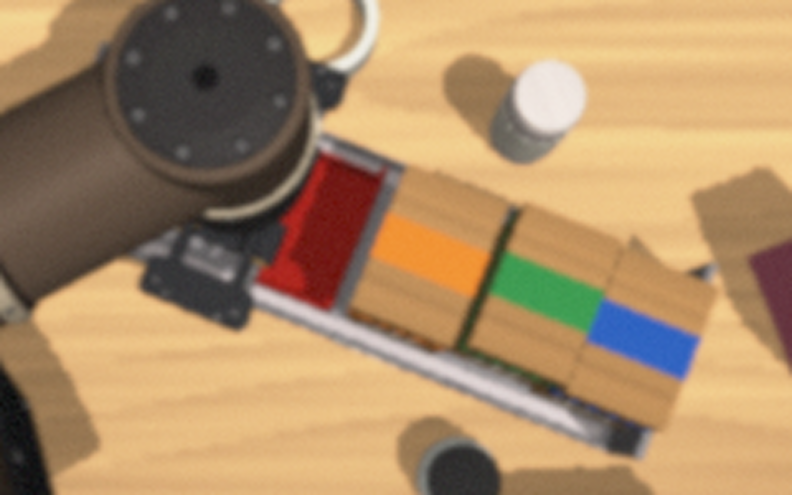

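```bash
python3 -m pendant '[[0.004,0,0,0,0,0,-0.5],[0.008,0,0,0,0,0,-0.5],[0.012,0,0,0,0,0,-0.5],[0.015,0,0,0,0,0,-0.5],[0.018,0,0,0,0,0,-0.5],[0.02,0,0,0,0,0,-0.5],[0.022,0,0,0,0,0,-0.5],[0.024,0,0,0,0,0,-0.5],[0.024,0,0,0,0,0,-0.5]]'
python3 -c "
from h import *
from plant import ctrl
o=ctrl.get_obs();print(wt(o['tool_pos']),o['force'])"
python3 -m pendant '[[0.001,0,0,0,0,0,-0.5],[0.002,0,0,0,0,0,-0.5],[0.003,0,0,0,0,0,-0.5],[0.003,0,0,0,0,0,-0.5]]'
python3 -c "
from h import *
from plant import ctrl,snapshot
o=ctrl.get_obs();print(wt(o['tool_pos']),o['force'])
s=snapshot('side');cv2.imwrite('pics/side7.png',crop(s['image'],210,110,450,350,2.5))
s=snapshot('top');cv2.imwrite('pics/top7.png',crop(s['image'],210,160,450,310,3.3))"
```

```text
clock: 9.8
tool_pos: [0.5831, 0.0708, 0.0235]
orientation: [180.0, 0.0, -113.4]
force: [-0.1, 3.7, -2.0]
opening: 0.0216
[[0.00044273 0.0773626  0.0235031 ]] [-0.12236525  3.68144039 -2.00924826]
clock: 10.3
tool_pos: [0.5826, 0.0694, 0.0235]
orientation: [-180.0, 0.1, -113.4]
force: [0.7, 10.6, -4.4]
opening: 0.0221
[[0.00051803 0.0758411  0.02354326]] [ 0.7316422  10.60243236 -4.44656673]
```

View pics/top7.png

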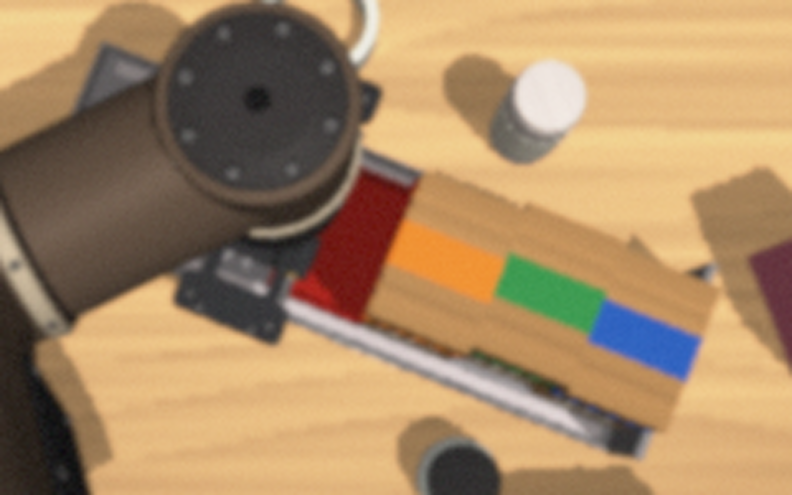

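```bash
python3 -m pendant '[[0.001,0,0,0,0,0,-0.5],[0.001,0,0,0,0,0,-0.5],[0.001,0,0,0,0,0,-0.5]]'
python3 -m pendant '[[0.001,0,0,0,0,0,-0.5],[0.001,0,0,0,0,0,-0.5],[0.001,0,0,0,0,0,-0.5]]'
python3 -c "
from h import *
from plant import ctrl
o=ctrl.get_obs();print(wt(o['tool_pos']),o['force'])"
```

```text
clock: 10.78
tool_pos: [0.5826, 0.0693, 0.0236]
orientation: [-179.9, 0.2, -113.3]
force: [-0.5, 13.6, -5.4]
opening: 0.0218
clock: 11.15
tool_pos: [0.5826, 0.0693, 0.0236]
orientation: [-179.9, 0.3, -113.3]
force: [0.5, 19.1, -6.1]
opening: 0.0216
[[0.00058216 0.07578335 0.0235837 ]] [ 0.5385258  19.08280205 -6.1151061 ]
```

View pics/side7.png

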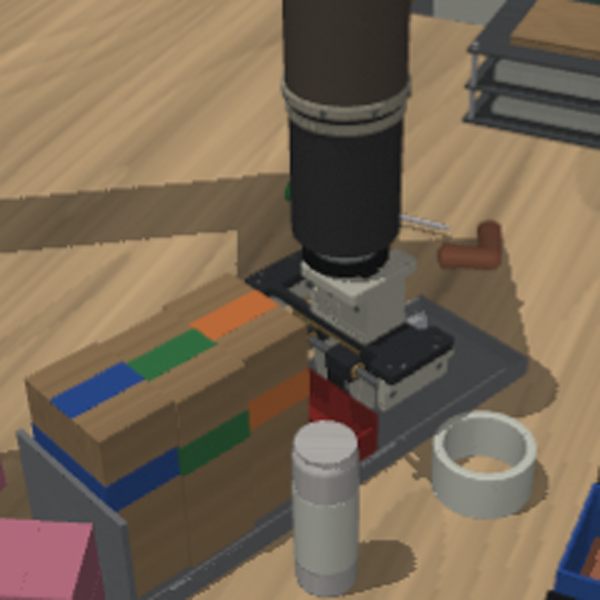

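Contact has stalled at steeply rising force: the row is closed. I back off, rise and check.

```bash
python3 -m pendant '[[-0.003,0,0,0,0,0,-0.5],[-0.01,0,0,0,0,0,-0.5],[-0.03,0,0,0,0,0,-0.5],[-0.07,0,0,0,0,0,-0.5],[-0.07,0,0,0,0,0,-0.5],[-0.07,0,-0.06,0,0,0,-0.5],[-0.07,0,-0.12,0,0,0,-0.5],[-0.1,0,-0.18,0,0,0,-0.5],[-0.15,0,-0.22,0,0,0,-0.5],[-0.2,0,-0.22,0,0,0,-0.5],[-0.2,0,-0.22,0,0,0,-0.5],[-0.2,0,-0.22,0,0,0,-0.5]]'
python3 -c "
from h import *
from plant import ctrl,snapshot
s=snapshot('side');cv2.imwrite('pics/side8.png',s['image'])
t=snapshot('top');cv2.imwrite('pics/top8.png',crop(t['image'],210,160,450,310,3.3))
hsv=cv2.cvtColor(t['image'],cv2.COLOR_BGR2HSV)
h,sa,v=cv2.split(hsv);m=(((h<4)|(h>176))&(sa>180)&(v>40)).astype('u1')
m[:,:200]=0;m[:160]=0;m[320:]=0
n,l,st,c=cv2.connectedComponentsWithStats(m);k=1+st[1:,4].argmax();print(st[k],c[k])
ct=cv2.findContours((l==k).astype('u1'),0,2)[0][0];b=cv2.boxPoints(cv2.minAreaRect(ct));print(b)
print('z.079',wt(plane(t,b,.079)).round(3)[:,:2],'z.049',wt(plane(t,b,.049)).round(3)[:,:2])"
```

```text
clock: 12.65
tool_pos: [0.6602, 0.2497, 0.2427]
orientation: [180.0, -0.1, -113.4]
force: [-0.2, 0.9, 0.1]
opening: 0.022
[ 293  208   41   49 1178] [312.46179966 231.71816638]
[[291.4497  245.5207 ]
 [307.54437 206.89348]
 [333.67456 217.78105]
 [317.5799  256.40826]]
z.079 [[-0.054  0.06 ]
 [ 0.045  0.061]
 [ 0.045 -0.006]
 [-0.054 -0.006]] z.049 [[-0.052  0.062]
 [ 0.049  0.062]
 [ 0.049 -0.006]
 [-0.052 -0.006]]
```

View pics/top8.png

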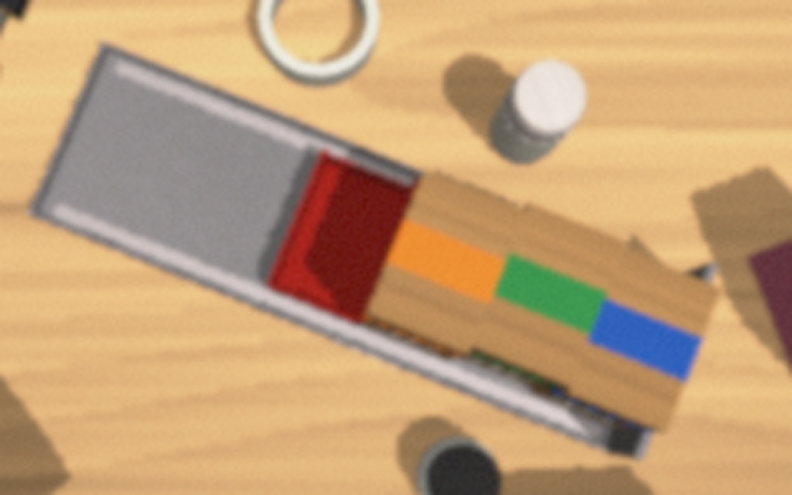

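View pics/side8.png

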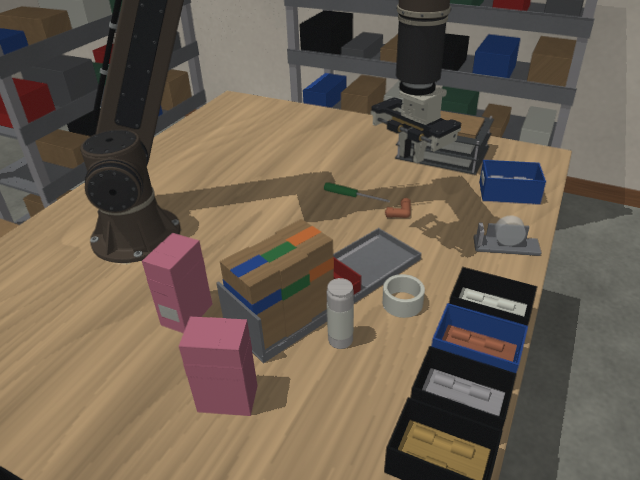

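The row is closed with no gap. The divider's rear edge is at about tray y = 0.062 (travel about 66 mm), and the bystanders are where they were.

```bash
python3 -c "
from plant import ctrl
o=ctrl.get_obs();print(o['clock'],o['force']);print(ctrl.close_job())"
```

```text
12.75 [-0.60598346  0.49229579  0.22527484]
the job is handed in; nothing more can be done
None
```

I stood the orange-band carton upright, then slid the red divider up to it, and handed the job in at 12.75 s with the arm clear of everything.

- **Carton:** I pushed its top edge slowly with the fingertips until it tipped upright by itself. Force readings at the end of each push stayed under about 1 N. The pictures showed it standing free before I touched the divider.
- **Divider:** I pushed on its rear lip. The tool stopped moving while the force climbed to about 19 N, with the push command increased slightly twice, so I took the row as closed.
- **Last checks:** the final pictures show no gaps in the row. The divider's rear edge measures about tray y = 62 mm, which is about 66 mm of travel (target 65 to 68). The other stock on the bench looks unmoved.
- **Disagreements:** my estimate of the tray's position disagreed by a few mm between the two cameras. At the final push the tool stopped about 5 mm short of where I had calculated, because of that and the unknown finger depth. The reaction there also had about 7 N sideways, which I put down to friction.

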